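# Lay the gift box down and push it home

### The arm

A 6-joint arm with a two-finger parallel gripper is mounted at the origin on the work surface; the furniture and walls round the work are solid. World frame = base frame: x ahead of the robot, y to its left, z up, the work surface at z = 0. Lengths are in m, angles in degrees, forces in N, time in s.
With the tool pointing down it reaches from about 0.25 to 0.725 m from the base axis. Payload 9.7 kg.
Tool frame: the origin (TCP) lies at the centre of the arm's flange, where the gripper is bolted on; the fingertips stand 173 mm ahead of it and the grasp point (between the pads) lies 155 mm ahead of it; z points along the fingers, y is the line along which they close (so a half turn about z gives the same grasp; the last joint's range is limited). The gripper opens to 85 mm and grips with 20 to 120 N. Pads are 22 mm wide; open, the fingers measure 114 mm over their backs; the gripper's body (76 mm by 85 mm) begins 54 mm behind the grasp point. The pads swing forward as they close: fully open they stand 13 mm farther back than shut.
Start: joints at [65.26, 4.979, 10.078, 95.1, 0, 90], TCP at [0.23, 0.5, 0.405] pointing down, gripper open.
Joint ranges: [-179.16, 179.16], [-48.56, 103.87], [-65.8, 70.77], [-126.05, 130.52], [-82.76, 87.17], [-180, 180]. Speed limits (degrees/s): [127.2, 127.2, 147.25, 180, 180, 180].

### API

Orientations are given as [roll, pitch, yaw] about the fixed x, y, z axes, in that order (R = Rz(yaw) Ry(pitch) Rx(roll)).
In Python, from workcell import monitor, camera, get_calibration, bot gives the robot as it stands.
- The arm moves only by the tool carry_out, never from a script. Its argument "targets" is text: rows parted by semicolons, each of 7 numbers parted by spaces: the shift along the tool's x, y, z in units of 0.04 m (1.0 is 0.04 m), then the turn, a rotation vector about the tool's x, y, z in units of 0.1 rad (1.0 is 0.1 rad), then the opening, from -1 (shut) to 1 (fully open), so that 0 is half open. A call has exactly 8 rows; each row shifts and turns the commanded pose from where the row before left it, along the tool's axes as they then stand; what a row does not reach is not made up. A row lasts 1/12 s, in which the tool goes at most 41.7 mm and 7.16 degrees, less where a joint would pass 70% of its speed; a pose out of reach is approached as far as the arm can. A call with a number of a shift or a turn outside -1 to 1 is refused whole. A call with a gripper value outside its range is refused whole. The fingers move at their own pace and stop on an object; "newtons" is the grip in N (left out, the last holds). Time passes only in rows, so rows that do not move let the fingers close, or fill a call up. It gives the time, the measured TCP pose, the force, the opening and the grip force at its end, in the units of the state.
- monitor.get_obs(): the state, without advancing time (a new reading comes with each control period).
- camera(name): name is "scene" or "top" or "wrist"; returns the picture (384x512x3 uint8, red, green, blue); there is no depth.
- get_calibration(name): a dict with "fx", "fy", "cx", "cy" (pixels), "D" ([k1, k2, p1, p2, k3] as OpenCV has them; the pictures are not rectified), "view" (4x4, takes a point from world to camera coordinates). Camera axes: x right, y down, z forward; pixel columns grow to the right and rows downward; lengths in m; the calibration is good to about 2 mm. A picture is of the moment at which its call begins: read the wrist's pose just before it. get_calibration takes no time and is no camera call; for the wrist camera it gives the pose at the moment of the call.
- bot.job_done(): hands the job in; it is judged then, once.
The state is a dict: "time": time; "q": joint angles; "qd": joint speeds; "joint_efforts": joint torques, N m; "ee_pos": TCP position; "tcp_rot": TCP orientation; "wrist_force": force on the tool from outside, world axes, zero at the start; "torque": the same for the moment, N m; "opening": finger opening in m; "grasp_force": force on a finger pad.
Only numpy, scipy, OpenCV 4.12 (cv2) and the standard library are available. Lean on these libraries where they do the work, as an engineer would, in place of code of your own. Each camera call takes 0.05 s, during which the arm holds its last target. There are 200 camera calls.

### The job

The maroon gift box stands on its end on the packing board. Push it over so that it lies flat on the board with its gold-disc face up, then push it along until its end sits squarely flush against the board's raised dark wooden stop, the whole box on the board. Only push it, never pick it up, and do not disturb the glass or the beaker.

Things in the scene. Friction and masses are not known exactly. Their poses are not given: they have to be found in the camera images.
- packing_board: Fixed wooden board lying on the table, 270 x 200 x 12 mm (its x, y, z), grey felt inlay on top, top face 12 mm above the table. Origin: centre of its underside. Its x axis points level towards the raised dark stop, which runs along the whole +x edge, 20 mm thick, its top 54 mm above the table; the other three edges are plain.
- stop_face (a point): Middle of the foot of the stop's flat face that looks along the board towards -x, at the height of the board's top, 115 mm from the board's centre. Axes as the board's.
- gift_box: Loose closed maroon box, 71 x 120 x 75 mm (its x, y, z), 0.16 to 0.28 kg. Its -x face bears a gold disc and pale stripes. At the start it stands on an end, 120 mm tall: y axis up, x axis level, towards the stop within about 15 degrees, so the disc face looks away from the stop. Lying rightly, x points down, y to the stop, and it is 71 mm high. Origin: 37.5 mm from its centre along -z.
- box_center (a point): Centre of the gift box. Axes as the box's. Pushed near its top on the disc face, the box tips about its far lower edge and falls by itself once past about 31 degrees; pushed low, it slides. Sliding it takes 1 to 4 N.
- box_top (a point): Centre of the box's end that is uppermost at the start (60 mm from its centre along its +y axis); it is this end that is to meet the stop. A box pushed skew against the stop tends to jam on one corner instead of squaring itself; lying free, it turns easily when one end is nudged sideways.
- tasting_glass: Clear stemmed tasting glass, 64 mm across, 155 mm tall, standing beyond the stop. Origin: centre of its underside. Leave alone.
- beaker: Cream beaker with a dark band, 63 mm across, 80 mm tall, standing beyond the stop. Origin: centre of its underside. Leave alone.
Mind the look-alikes: they are no part of the job. Leave any orange look-alike of the gift_box alone.

How it is judged:
By the outcome, as a careful person would: the job done as asked, in the order asked, and still so for the second after the job is handed in, with the robot touching nothing.
It also fails if it takes over 64 s, if anything falls off the work surface, if the arm or the gripper's body presses on something with over 40 N, if the wrist force passes 120 N, or if a joint passes its speed limit or range.

## Working session

There is one attempt and no reset: what is moved stays moved. The work goes in short steps, Python scripts to look and compute and a tool call to move; the robot and the scene stay as the last step left them, time stands still between calls to the robot, and variables do not carry over. Pictures are saved under pics/ and viewed, at most 10 in all, crops included, and the job is handed in when it is done.

Besides the shell and the picture viewer there is one more tool, called after ">>>" as a command line: name --argument value ..., lists and objects as JSON in quotes. carry_out: Moves the arm, as the interface text tells. Shifts and turns lie within -1 to 1; 1 stands for 0.04 m of shift or 0.1 rad of turn. Its arguments: {"type":"object","properties":{"targets":{"type":"string"},"newtons":{"type":"number"}},"required":["targets"]}

```bash
mkdir -p pics; cat > h.py <<'E'
import numpy as np, cv2
from workcell import monitor, camera, get_calibration, bot
def K(n):
    c=get_calibration(n); return np.array([[c['fx'],0,c['cx']],[0,c['fy'],c['cy']],[0,0,1.]]),np.array(c['D'],float),np.array(c['view'])
def ray(n,px):
    k,d,V=K(n); p=cv2.undistortPoints(np.array(px,float).reshape(-1,1,2),k,d).reshape(-1,2)
    R,t=V[:3,:3],V[:3,3]; return -R.T@t, np.c_[p,np.ones(len(p))]@R
def onz(n,px,z):
    o,d=ray(n,px); return o+d*((z-o[2])/d[:,2])[:,None]
def proj(n,P):
    k,d,V=K(n); return cv2.projectPoints(np.array(P,float).reshape(-1,1,3),cv2.Rodrigues(V[:3,:3])[0],V[:3,3],k,d)[0].reshape(-1,2)
def snap(n,f):
    im=camera(n); cv2.imwrite('pics/'+f,im[...,::-1]); return im
E
python3 - <<'E'
from h import *
a=snap('scene','s0.png');b=snap('top','t0.png')
cv2.imwrite('pics/both0.png',cv2.resize(np.hstack([a,b])[...,::-1],(800,300)))
print(monitor.get_obs())
for n in('scene','top'):
    V=K(n)[2];print(n,-V[:3,:3].T@V[:3,3],V[2,:3])
E
```

```text
{'time': 0.1, 'q': array([ 6.52591616e+01,  5.00727157e+00,  1.00395569e+01,  9.50991708e+01,
       -1.88656940e-03,  8.99997368e+01]), 'qd': array([-0.0067702 , -0.07520285,  0.11802094,  0.06289549, -0.01498771,
        0.01210092]), 'joint_efforts': array([ 9.80994591e-04, -5.21559477e+01,  4.65653193e+01,  1.60363445e-02,
        3.30518810e-05,  1.61479107e-05]), 'ee_pos': array([0.23018723, 0.49951599, 0.40406538]), 'tcp_rot': array([-1.79933114e+02,  1.88626086e-03,  1.55259427e+02]), 'wrist_force': array([-0.22521957,  0.09768105, -0.2837833 ]), 'torque': array([ 0.01855001,  0.05605013, -0.02464688]), 'grasp_force': 0.0, 'opening': 0.08523929418399137}
scene [-0.21074055 -0.57808689  0.57193686] [ 0.68239624  0.55680338 -0.47360888]
top [ 0.40368028 -0.06278312  1.02714046] [ 0.06308029  0.03289865 -0.99746607]
```

View pics/s0.png

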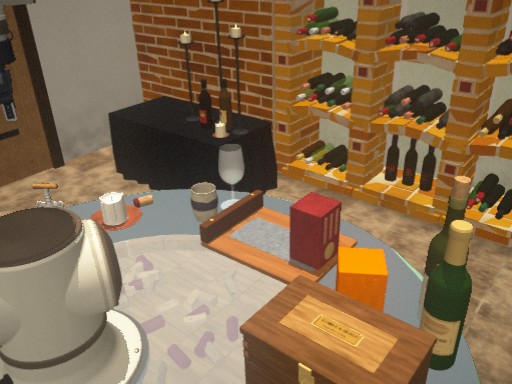

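View pics/t0.png

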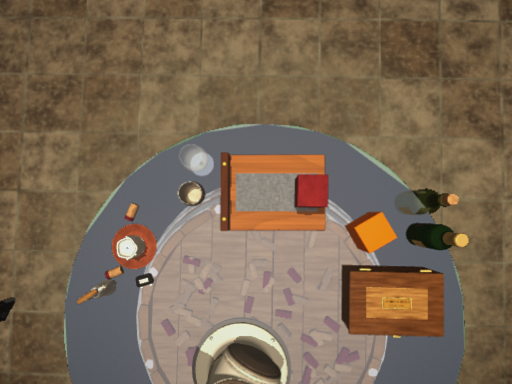

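The scene view shows the maroon box at (315,232) with its disc face to the right, and the orange look-alike at (362,278). In the top view the maroon box's end is at (312,191) on the board, the orange one is at (372,232) off the board, and the stop is on the left at (226,192). The glass is at (198,160) and the beaker at (191,193). The maroon one is the box meant, going by its colour, the gold disc and its place on the board.

```bash
cat > m.py <<'E'
from h import *
def quad(m):
    m=cv2.morphologyEx(m.astype(np.uint8),cv2.MORPH_OPEN,np.ones((3,3)))
    c=max(cv2.findContours(m,0,2)[0],key=cv2.contourArea); return cv2.minAreaRect(c),c
def maroon(im):
    h=cv2.cvtColor(im,cv2.COLOR_RGB2HSV); H,S,V=cv2.split(h)
    return ((H<5)|(H>170))&(S>170)&(V>50)
E
python3 - <<'E'
from m import *
a=cv2.imread('pics/t0.png')[...,::-1].copy()
s=cv2.imread('pics/s0.png')[...,::-1].copy()
m=maroon(a); m[:150]=0;m[240:]=0;m[:,:270]=0;m[:,350:]=0
r,c=quad(m);print('box',r)
b=cv2.boxPoints(r);W=onz('top',b,.132);print(W.round(4)); print('ctr',W.mean(0))
h=cv2.cvtColor(a,cv2.COLOR_RGB2HSV)
o=(h[...,0]<16)&(h[...,0]>4)&(h[...,1]>140)&(h[...,2]>90);o[:150]=0;o[235:]=0;o[:,:215]=0;o[:,330:]=0
o|=m
r,c=quad(o);print('board',r);W=onz('top',cv2.boxPoints(r),.012);print(W.round(4))
crop=np.hstack([cv2.resize(a[140:245,170:400],None,fx=2.4,fy=2.4,interpolation=2)])
c2=cv2.resize(s[170:300,190:400],(552,342),interpolation=2)
cv2.imwrite('pics/crop.png',np.vstack([crop,c2])[...,::-1])
print(proj('scene',[[.23,.5,.4]]),proj('top',[[.23,.5,.4]]))
E
```

```text
box ((312.0, 190.5), (31.0, 30.0), 90.0)
[[ 0.4943 -0.1272  0.132 ]
 [ 0.4957 -0.1964  0.132 ]
 [ 0.4241 -0.1973  0.132 ]
 [ 0.4225 -0.1284  0.132 ]]
ctr [ 0.45917271 -0.16234571  0.132     ]
board ((278.5, 191.99996948242188), (96.99998474121094, 73.99998474121094), -0.0)
[[ 0.3609  0.0367  0.012 ]
 [ 0.5561  0.0421  0.012 ]
 [ 0.5609 -0.2137  0.012 ]
 [ 0.3671 -0.216   0.012 ]]
[[-10.52374009  41.47652973]] [[-72.95593676 309.92643681]]
```

View pics/crop.png

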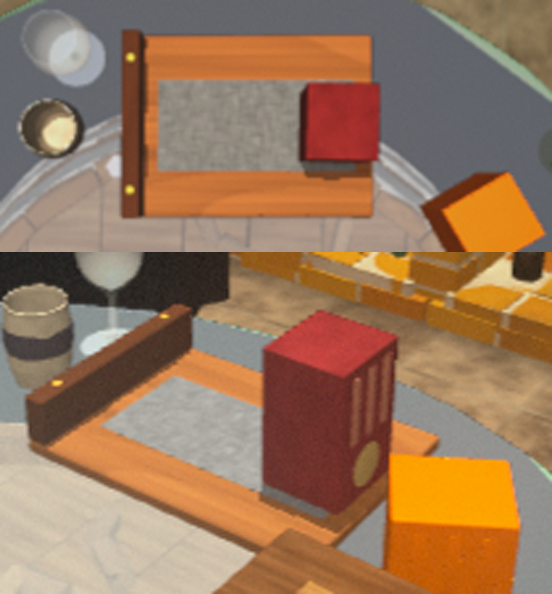

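The crop confirms it: the disc and stripes are on the maroon box's face away from the stop, and the orange box is a separate one off the board. Its top centre is about (0.459, -0.162). The board runs along heading ~91°, with the stop face near y≈0.034. First I'll turn the tool so both half-open fingers push side by side.

>>> carry_out --targets "0 0 0 0 0 0.7 0;0 0 0 0 0 0.7 0;0 0 0 0 0 0.7 0;0 0 0 0 0 0.7 0;0 0 0 0 0 0.7 0;0 0 0 0 0 0.7 0;0 0 0 0 0 0.7 0;0 0 0 0 0 0.7 0" --newtons 40

```text
time: 0.77
ee_pos: [0.2302, 0.4995, 0.4043]
tcp_rot: [-180.0, 0.0, 123.0]
wrist_force: [-0.1, 0.0, -0.1]
opening: 0.0424
grasp_force: 0.0
```

>>> carry_out --targets "0 0 0 0 0 0.7 0;0 0 0 0 0 0.7 0;0 0 0 0 0 0.7 0;0 0 0 0 0 0.7 0;0 0 0 0 0 0.7 0;0 0 0 0 0 0.7 0;0 0 0 0 0 0.7 0;0 0 0 0 0 0.7 0"

```text
time: 1.43
ee_pos: [0.2302, 0.4995, 0.4042]
tcp_rot: [-180.0, 0.0, 90.9]
wrist_force: [-0.9, -0.7, -0.7]
opening: 0.0423
grasp_force: 0.0
```

>>> carry_out --targets "-0.4 0.24 0 0 0 0 0;-0.78 0.24 0 0 0 0 0;-0.78 0.24 0 0 0 0 0;-0.78 0.24 0 0 0 0 0;-0.78 0.24 0 0 0 0 0;-0.78 0.24 0 0 0 0 0;-0.78 0.24 0 0 0 0 0;-0.78 0.24 0 0 0 0 0"

```text
time: 2.1
ee_pos: [0.3114, 0.2651, 0.4044]
tcp_rot: [-180.0, 0.0, 91.1]
wrist_force: [0.6, 0.4, 0.3]
opening: 0.0425
grasp_force: 0.0
```

>>> carry_out --targets "-0.78 0.24 0 0 0 0 0;-0.78 0.24 0 0 0 0 0;-0.78 0.24 0 0 0 0 0;-0.78 0.24 0 0 0 0 0;-0.78 0.24 0 0 0 0 0;-0.78 0.24 0 0 0 0 0;-0.78 0.24 0 0 0 0 0;-0.78 0.24 0 0 0 0 0"

```text
time: 2.77
ee_pos: [0.3929, 0.0168, 0.4046]
tcp_rot: [180.0, -0.0, 91.1]
wrist_force: [0.9, 0.3, 0.6]
opening: 0.0427
grasp_force: 0.0
```

>>> carry_out --targets "-0.78 0.24 0 0 0 0 0;-0.78 0.24 0 0 0 0 0;-0.78 0.24 0 0 0 0 0;-0.78 0.24 0 0 0 0 0;-0.78 0.24 0 0 0 0 0;-0.78 0.24 0 0 0 0 0;-0.78 0.24 0 0 0 0 0;-0.5 0.24 0 0 0 0 0"

```text
time: 3.43
ee_pos: [0.4744, -0.221, 0.404]
tcp_rot: [-180.0, 0.0, 91.0]
wrist_force: [0.2, -0.5, 0.1]
opening: 0.0428
grasp_force: 0.0
```

>>> carry_out --targets "-0.4 -0.4 0 0 0 0 0;0 0 0.4 0 0 0 0;0 0 0.5 0 0 0 0;0 0 0.5 0 0 0 0;0 0 0.5 0 0 0 0;0 0 0.5 0 0 0 0;0 0 0.5 0 0 0 0;0 0 0.2 0 0 0 0"

```text
time: 4.1
ee_pos: [0.4579, -0.2344, 0.2776]
tcp_rot: [-179.8, -0.1, 91.1]
wrist_force: [0.4, -0.1, -1.2]
opening: 0.0427
grasp_force: 0.0
```

```bash
python3 - <<'E'
from h import *
a=snap('scene','s1.png');b=snap('wrist','w1.png')
cv2.imwrite('pics/v1.png',np.hstack([cv2.resize(a[150:330,190:430],(400,300)),cv2.resize(b,(400,300))])[...,::-1])
E
```

```text
(no output)
```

View pics/v1.png

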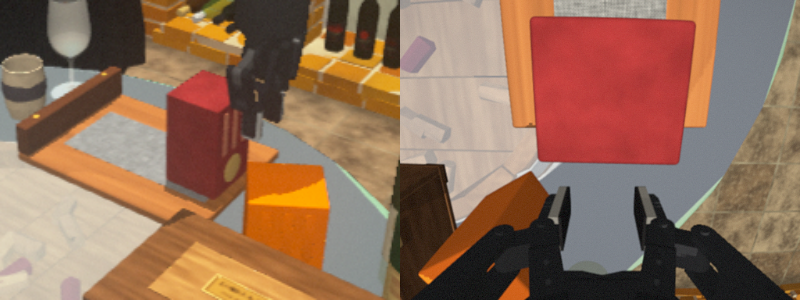

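The fingers hang just behind the disc face of the maroon box, clear of the orange box. In the wrist crop, the box's end spans about (530–695, 17–163). I'll measure its yaw and the board's from this view.

```bash
python3 - <<'E'
from m import *
b=cv2.imread('pics/w1.png')[...,::-1].copy()
m=maroon(b); r,c=quad(m)
q=cv2.approxPolyDP(c,8,True).reshape(-1,2);print(q)
W=onz('wrist',q,.132);print(W.round(4),W.mean(0).round(4))
for i in range(len(W)):
    d=W[(i+1)%len(W)]-W[i];print(np.linalg.norm(d).round(4),np.degrees(np.arctan2(d[1],d[0])).round(1))
E
```

```text
[[168  23]
 [170  71]
 [190  55]
 [191  80]
 [215  71]
 [208  90]
 [242 100]
 [231 112]
 [240 116]
 [243 103]
 [252 128]
 [219 107]
 [215 126]
 [230 121]
 [227 144]
 [243 134]
 [246 156]
 [262 160]
 [254 168]
 [238 149]
 [219 148]
 [215 164]
 [188 148]
 [190 137]
 [205 143]
 [193 132]
 [201 117]
 [184 126]
 [186 138]
 [176 117]
 [173 140]
 [188 145]
 [173 149]
 [202 153]
 [197 165]
 [208 160]
 [193 183]
 [178 173]
 [187 156]
 [175 165]
 [188 205]
 [213 206]
 [223 192]
 [228 206]
 [273 207]
 [273 195]
 [258 197]
 [281 186]
 [275 202]
 [306 208]
 [299 200]
 [314 195]
 [319 208]
 [315 192]
 [328 180]
 [341 190]
 [325 208]
 [355 207]
 [354 177]
 [340 182]
 [327 170]
 [339 169]
 [336 159]
 [314 160]
 [322 143]
 [343 143]
 [351 161]
 [341 158]
 [342 176]
 [361 167]
 [350 147]
 [364 148]
 [375  52]
 [363  50]
 [376  44]
 [375  28]
 [257  23]
 [280  58]
 [266  68]
 [259  62]
 [273  51]
 [254  60]
 [247  48]
 [264  45]
 [255  23]
 [224  22]
 [210  39]
 [220  58]
 [204  47]
 [219  23]
 [187  22]
 [181  34]]
[[ 0.4246 -0.1317  0.132 ]
 [ 0.4244 -0.1477  0.132 ]
 [ 0.4319 -0.1422  0.132 ]
 [ 0.4
[... 2892 characters left out ...]
07 145.0
0.008 60.2
0.0062 -143.4
0.0173 -76.0
0.0103 -1.3
0.0075 55.6
0.0063 -72.3
0.0184 -0.2
0.0052 92.0
0.0061 -170.8
0.0103 28.1
0.0072 -107.3
0.013 -10.6
0.0046 131.9
0.0064 20.9
0.0062 -66.0
0.0073 107.7
0.007 47.1
0.007 -35.9
0.0098 -126.1
0.0124 3.0
0.013 98.8
0.0058 -157.9
0.0075 139.6
0.0047 6.2
0.0043 111.7
0.0086 -176.1
0.0072 69.1
0.0081 1.4
0.008 -60.8
0.0042 164.9
0.0074 -80.9
0.0081 28.2
0.0094 124.0
0.0055 -2.6
0.0347 90.1
0.0044 173.8
0.005 26.3
0.0053 100.3
0.0411 179.7
0.014 -53.5
0.006 -144.5
0.0032 142.0
0.0061 37.9
0.0073 -154.7
0.0047 122.5
0.006 10.5
0.0078 114.8
0.0107 179.1
0.0074 -131.7
0.0071 -61.4
0.0066 147.1
0.0095 55.6
0.0111 178.6
0.0045 -120.1
0.0057 140.8
```

>>> carry_out --targets "0.25 0.06 0 0 0 0 0;0.25 0 0 0 0 0 0;0.2 0 0 0 0 0 0;0.2 0 0 0 0 0 0;0.15 0 0 0 0 0 0;0.15 0 0 0 0 0 0;0.15 0 0 0 0 0 0;0.15 0 0 0 0 0 0"

```text
time: 4.87
ee_pos: [0.4598, -0.174, 0.2808]
tcp_rot: [180.0, -0.0, 91.1]
wrist_force: [-0.0, -0.8, 0.4]
opening: 0.0425
grasp_force: 0.4
```

```bash
python3 - <<'E'
from h import *
a=snap('scene','s2.png');b=snap('wrist','w2.png')
cv2.imwrite('pics/v2.png',np.hstack([cv2.resize(a[150:330,190:430],(400,300)),cv2.resize(b,(400,300))])[...,::-1])
E
```

```text
(no output)
```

View pics/v2.png

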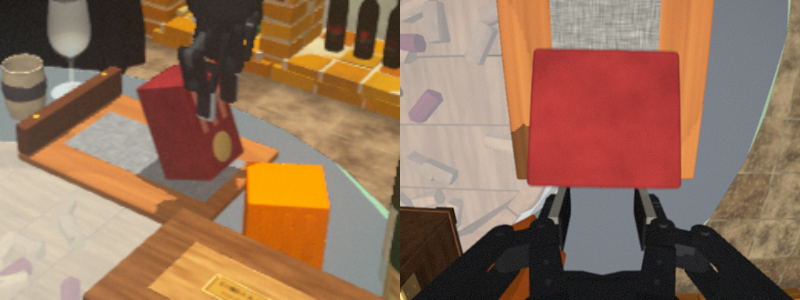

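The box is tipping cleanly about its far lower edge, by about 20° (scene crop 190,125), with no visible skew. I'll keep pushing.

>>> carry_out --targets "0.15 0 0 0 0 0 0;0.15 0 0 0 0 0 0;0.15 0 0 0 0 0 0;0.15 0 0 0 0 0 0;0.15 0 0 0 0 0 0;0.1 0 0 0 0 0 0;0 0 0 0 0 0 0;0 0 0 0 0 0 0"

```text
time: 5.63
ee_pos: [0.4592, -0.1404, 0.2807]
tcp_rot: [180.0, 0.0, 91.1]
wrist_force: [0.0, -0.6, -0.6]
opening: 0.0427
grasp_force: 0.0
```

>>> carry_out --targets "0 0 0 0 0 0 0;0 0 0 0 0 0 0;0 0 0 0 0 0 0;-0.5 0 0 0 0 0 0;-0.5 0 0 0 0 0 0;-0.5 0 0 0 0 0 0;0 0 0 0 0 0 0;0 0 0 0 0 0 0"

```text
time: 6.3
ee_pos: [0.4602, -0.2014, 0.2805]
tcp_rot: [-180.0, -0.0, 91.0]
wrist_force: [0.1, -0.2, 0.2]
opening: 0.0423
grasp_force: 0.0
```

```bash
python3 - <<'E'
from h import *
a=snap('scene','s3.png');b=snap('wrist','w3.png')
cv2.imwrite('pics/v3.png',np.hstack([cv2.resize(a[150:330,190:430],(400,300)),cv2.resize(b,(400,300))])[...,::-1])
E
```

```text
(no output)
```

View pics/v3.png

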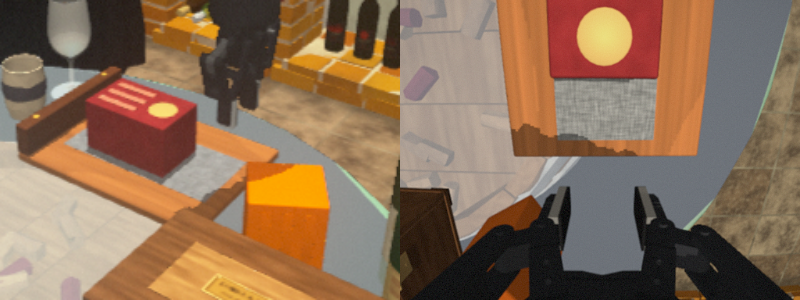

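The box lies flat with its gold disc up, short of the stop, and both look nearly aligned. In the wrist crop its rear edge is at row ~78 and the board's rear edge at row ~156. Next I'll measure the yaw of both and the remaining gap.

```bash
python3 - <<'E'
from m import *
b=cv2.imread('pics/w3.png')[...,::-1].copy()
h=cv2.cvtColor(b,cv2.COLOR_RGB2HSV)
red=((h[...,0]<6)|(h[...,0]>168))&(h[...,1]>150)
# rear edge of box: last red row per column; rear edge of board: last wood row
def line(cols,f,z):
    P=np.array([(c,f(c)) for c in cols]);W=onz('wrist',P,z)
    vx,vy,x,y=cv2.fitLine(W[:,:2].astype(np.float32),cv2.DIST_HUBER,0,.001,.001).ravel()
    print('edge',W[:,:2].mean(0).round(4),'angle',(np.degrees(np.arctan(vy/vx))).round(2),'resid',np.abs((W[:,0]-x)*vy-(W[:,1]-y)*vx).max().round(4))
    return W
line(range(200,325,4),lambda c:np.where(red[60:130,c])[0].max()+60.5,.083)
g=cv2.cvtColor(b,cv2.COLOR_RGB2GRAY).astype(int)
wood=(h[...,0]<20)&(h[...,1]>100)
line(range(150,375,4),lambda c:np.where(wood[150:215,c])[0].max()+150.5,.012)
t=snap('top','t3.png')
m=maroon(t);m[:150]=0;m[240:]=0;m[:,:225]=0;m[:,330:]=0
m=cv2.morphologyEx(m.astype(np.uint8),cv2.MORPH_CLOSE,np.ones((9,9)))
r,c=quad(m);W=onz('top',cv2.boxPoints(r),.083);print('top',r,W.round(4))
# stop top edges in top view, z=.054, brightness profiles
for col in (170,215):print(col,[tuple(int(v) for v in t[col,x]) for x in range(217,236)])
E
```

```text
edge [ 0.4608 -0.1254] angle 1.04 resid 0.0006
edge [ 0.4635 -0.2087] angle 1.03 resid 0.0009
top ((269.5, 191.5), (29.0, 47.0), 90.0) [[ 0.4918 -0.0061  0.083 ]
 [ 0.4942 -0.1211  0.083 ]
 [ 0.4234 -0.1223  0.083 ]
 [ 0.4208 -0.0079  0.083 ]]
170 [(86, 88, 93), (87, 89, 95), (89, 90, 95), (87, 75, 75), (90, 51, 34), (95, 51, 29), (96, 50, 29), (96, 51, 31), (97, 52, 32), (96, 51, 31), (84, 46, 29), (56, 33, 24), (55, 33, 23), (90, 52, 29), (136, 75, 38), (176, 98, 48), (175, 97, 47), (176, 98, 48), (175, 97, 47)]
215 [(156, 136, 121), (158, 138, 122), (143, 124, 110), (110, 87, 74), (93, 53, 36), (94, 49, 30), (96, 51, 32), (96, 51, 32), (99, 52, 34), (97, 51, 32), (80, 44, 28), (47, 31, 24), (70, 41, 26), (134, 76, 40), (172, 97, 49), (171, 97, 48), (171, 95, 48), (171, 96, 48), (170, 94, 46)]
```

Box and board share the same yaw (1.03°), as does the tool (91.05°). The gap to the stop is about 47 mm. Now I'll go low and push straight.

>>> carry_out --targets "0 0 0.4 0 0 0 0;0 0 0.5 0 0 0 0;0 0 0.5 0 0 0 0;0 0 0.4 0 0 0 0;0.3 0 0 0 0 0 0;0.4 0 0 0 0 0 0;0.4 0 0 0 0 0 0;0.2 0 0 0 0 0 0"

```text
time: 7.12
ee_pos: [0.4593, -0.1465, 0.2096]
tcp_rot: [180.0, -0.0, 91.2]
wrist_force: [0.1, -0.0, 0.3]
opening: 0.0431
grasp_force: 0.0
```

>>> carry_out --targets "0.15 0 0 0 0 0 0;0.15 0 0 0 0 0 0;0.15 0 0 0 0 0 0;0.15 0 0 0 0 0 0;0.15 0 0 0 0 0 0;0.15 0 0 0 0 0 0;0.15 0 0 0 0 0 0;0.15 0 0 0 0 0 0"

```text
time: 7.78
ee_pos: [0.4584, -0.1002, 0.2087]
tcp_rot: [-180.0, 0.0, 91.1]
wrist_force: [-0.2, -1.4, 1.4]
opening: 0.0428
grasp_force: 0.0
```

```bash
python3 - <<'E'
from m import *
t=snap('top','t4.png');s=camera('scene')
cv2.imwrite('pics/v4.png',np.hstack([cv2.resize(t[140:245,190:340],(420,294),interpolation=2),cv2.resize(s[160:300,190:380],(380,294))])[...,::-1])
E
```

```text
(no output)
```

View pics/v4.png

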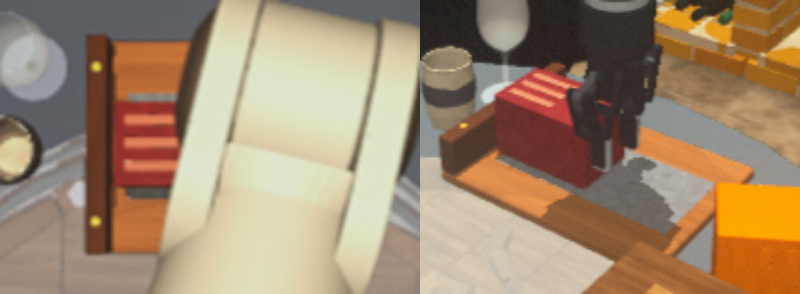

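The box has slid straight and is now close to the stop (top crop: box front at column ~113, stop face at ~110). I'll push on gently and watch the force.

>>> carry_out --targets "0.05 0 0 0 0 0 0;0.05 0 0 0 0 0 0;0.05 0 0 0 0 0 0;0.05 0 0 0 0 0 0;0.05 0 0 0 0 0 0;0 0 0 0 0 0 0;0 0 0 0 0 0 0;0 0 0 0 0 0 0"

```text
time: 8.55
ee_pos: [0.4584, -0.0916, 0.2092]
tcp_rot: [180.0, 0.2, 91.0]
wrist_force: [0.4, -13.5, 2.0]
opening: 0.0429
grasp_force: 0.0
```

13.5 N means it is bearing on the stop, at the y I predicted. One slight extra press, then back off, retreat and check.

>>> carry_out --targets "0.04 0 0 0 0 0 0;0 0 0 0 0 0 0;0 0 0 0 0 0 0;-0.1 0 0 0 0 0 0;-0.3 0 0 0 0 0 0;-0.5 0 0 0 0 0 0;-0.6 0 0 0 0 0 0;-0.7 0 0 0 0 0 0"

```text
time: 9.22
ee_pos: [0.4598, -0.1779, 0.2086]
tcp_rot: [180.0, -0.0, 91.2]
wrist_force: [0.6, -0.1, 0.6]
opening: 0.0426
grasp_force: 0.0
```

>>> carry_out --targets "0 0 -0.6 0 0 0 0;0 0 -0.8 0 0 0 0;0 0 -0.8 0 0 0 0;0 0 -0.8 0 0 0 0;0 0 -0.8 0 0 0 0;0 0 -0.4 0 0 0 0;0 0 0 0 0 0 0;0 0 0 0 0 0 0"

```text
time: 9.88
ee_pos: [0.46, -0.1775, 0.3772]
tcp_rot: [179.9, 0.0, 91.1]
wrist_force: [-0.2, 0.8, 0.0]
opening: 0.0426
grasp_force: 0.0
```

```bash
python3 - <<'E'
from m import *
s=snap('scene','s5.png');b=snap('wrist','w5.png');t=snap('top','t5.png')
cv2.imwrite('pics/v5.png',np.hstack([cv2.resize(s[160:290,190:380],(400,300)),cv2.resize(b,(400,300))])[...,::-1])
h=cv2.cvtColor(b,cv2.COLOR_RGB2HSV)
red=((h[...,0]<6)|(h[...,0]>168))&(h[...,1]>150)
wood=(h[...,0]<20)&(h[...,1]>100)
V=K('wrist')
def line(mask,x0,x1,z,lo,hi):
    a=proj('wrist',[[x0,lo,z],[x1,lo,z]]);u=proj('wrist',[[x0,hi,z]])
    cols=np.arange(int(a[:,0].min()),int(a[:,0].max()),4); r0=max(0,int(u[0,1])); r1=int(a[0,1])
    P=np.array([(c,np.where(mask[r0:r1,c])[0].max()+r0+.5) for c in cols if mask[r0:r1,c].any()])
    W=onz('wrist',P,z); vx,vy,x,y=cv2.fitLine(W[:,:2].astype(np.float32),cv2.DIST_HUBER,0,.001,.001).ravel()
    print('edge',W[:,:2].mean(0).round(4),'angle',np.degrees(np.arctan(vy/vx)).round(2),'resid',np.abs((W[:,0]-x)*vy-(W[:,1]-y)*vx).max().round(4))
line(red,.43,.49,.083,-.10,-.06)
line(wood,.38,.55,.012,-.225,-.195)
print({k:monitor.get_obs()[k] for k in('time','wrist_force')})
E
```

```text
edge [ 0.4589 -0.0827] angle 1.08 resid 0.0008
edge [ 0.4628 -0.2081] angle 1.09 resid 0.0012
{'time': 10.0333, 'wrist_force': array([-0.67741347,  0.12850947, -0.4414921 ])}
```

View pics/v5.png

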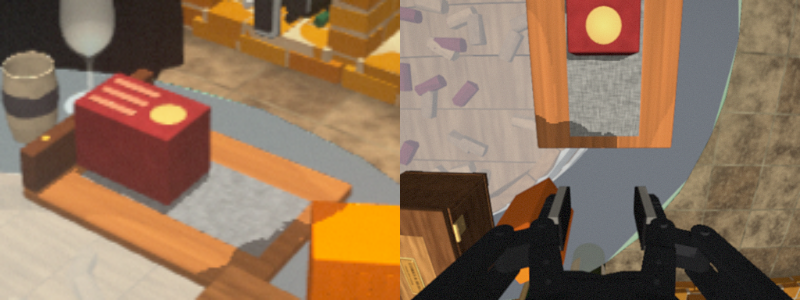

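The box lies flat with its disc up, against the stop and parallel to the board (1.08° against 1.09°). The rear edge reads about 4 mm short, perhaps because the mask took in the visible rear face. I'll check the gap at the stop once from the stored images.

```bash
python3 - <<'E'
from m import *
b=cv2.imread('pics/w5.png')[...,::-1].copy()
for y,z in((-.0827,.083),(-.078,.083),(-.078,.012)):print(y,z,proj('wrist',[[.459,y,z]]).round(1))
print('wrist col', [(r,*b[r,260]) .__repr__().replace('np.uint8','') for r in range(54,78,1)])
t=cv2.imread('pics/t5.png')[...,::-1]
for r in (184,192,198):print(r,[tuple(int(v) for v in t[r,x]) for x in range(219,238)])
for y,z in((.042,.054),(.042,.083)):print(proj('top',[[.459,y,z]]).round(1))
c=cv2.imread('pics/s5.png')[185:265,195:275]
cv2.imwrite('pics/z5.png',np.hstack([cv2.resize(c,(400,400),interpolation=2),cv2.resize(cv2.imread('pics/t5.png')[160:225,210:275],(400,400),interpolation=2)]))
E
```

```text
-0.0827 0.083 [[260.2  69.4]]
-0.078 0.083 [[260.3  63.2]]
-0.078 0.012 [[260.  68.]]
wrist col ['(54, (237), (197), (112))', '(55, (235), (188), (107))', '(56, (215), (149), (86))', '(57, (181), (85), (65))', '(58, (168), (49), (52))', '(59, (172), (57), (59))', '(60, (168), (60), (54))', '(61, (168), (55), (54))', '(62, (166), (52), (47))', '(63, (167), (57), (52))', '(64, (162), (54), (49))', '(65, (150), (51), (49))', '(66, (126), (38), (37))', '(67, (81), (24), (24))', '(68, (56), (16), (21))', '(69, (44), (10), (13))', '(70, (52), (29), (32))', '(71, (89), (82), (76))', '(72, (92), (93), (87))', '(73, (95), (95), (91))', '(74, (94), (91), (85))', '(75, (87), (85), (82))', '(76, (89), (87), (80))', '(77, (107), (104), (97))']
184 [(84, 85, 90), (88, 74, 73), (94, 51, 33), (95, 49, 28), (94, 48, 30), (92, 48, 30), (87, 46, 28), (86, 45, 29), (106, 40, 31), (137, 40, 37), (134, 38, 35), (145, 48, 41), (165, 67, 50), (174, 77, 56), (175, 78, 57), (174, 76, 57), (173, 75, 56), (171, 76, 56), (172, 76, 57)]
192 [(126, 126, 126), (116, 104, 101), (95, 53, 38), (89, 45, 26), (88, 47, 29), (89, 48, 30), (90, 48, 29), (90, 47, 30), (110, 41, 32), (137, 40, 38), (135, 40, 37), (147, 50, 42), (171, 72, 56), (185, 87, 62), (185, 87, 62), (185, 86, 62), (185, 88, 64), (185, 87, 62), (187, 88, 64)]
198 [(113, 112, 111), (89, 78, 75), (83, 48, 33), (90, 49, 31), (90, 48, 29), (91, 49, 29), (91, 48, 29), (85, 44, 28), (101, 36, 30), (136, 39, 36), (137, 39, 37), (140, 53, 42), (173, 89, 64), (206, 116, 80), (207, 116, 81), (207, 116, 81), (206, 115, 79), (206, 116, 79), (206, 115, 78)]
[[227.3 190.6]]
[[226.1 189.9]]
```

View pics/z5.png

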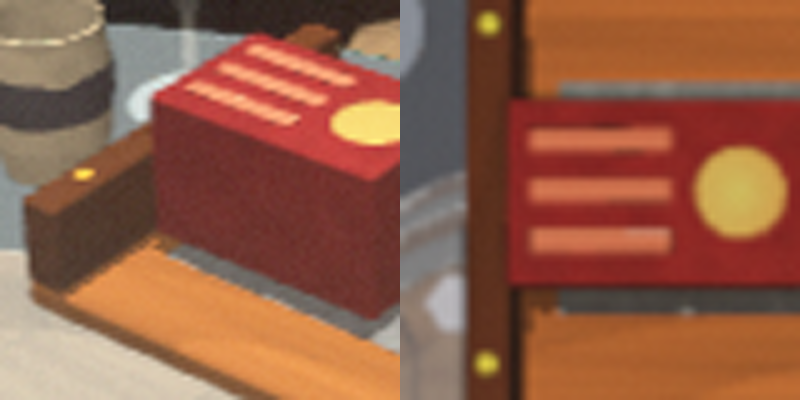

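In the close-up, the box end meets the stop along its whole width (right half, column ~510) with no gap showing. The true top edge in the wrist view (row ~66) agrees with flush to within the 2 mm calibration. The 13.5 N press, well above the sliding force, also confirms contact. The glass and beaker have not moved, so I'm handing in.

```bash
python3 -c "
from workcell import bot
print(bot.job_done())"
```

```text
the job is handed in; nothing more can be done
None
```

I handed the job in at about 10 s. The maroon box lies flat with its disc face up, the whole box on the board. Its end is square against the stop, to within the 2 mm the cameras can resolve. The glass, beaker and orange box were not touched.

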